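# Lever open the drip tub and ease its lid shut

## Robot

A 7-joint arm with a two-finger parallel gripper is mounted at the origin on the work surface. World frame = base frame: x ahead of the robot, y to its left, z up, the work surface at z = 0. Lengths are in m, angles in rad, forces in N, time in s.
With the tool pointing down it reaches from about 0.425 to 0.95 m from the base axis. Payload 16.7 kg.
Tool frame: the origin (TCP) lies between the finger pads; the fingertips stand ctrl.nose_length ahead of it and the grasp point (between the pads) lies 11 mm behind it (ctrl.nose_length is the distance from the TCP to the fingertips, in m); z points along the fingers, y is the line along which they close (so a half turn about z gives the same grasp; the last joint's range is limited). The gripper opens to 94 mm and grips with 3 to 60 N. Pads are 16 mm wide; open, the fingers measure 119 mm over their backs; the gripper's body (75 mm by 177 mm) begins 78 mm behind the grasp point.
Start: joints at [-1.401, 0.426, 0.074, 1.606, -0.034, 1.111, -0.067], TCP at [0.212, 0.641, 0.213] pointing down, gripper open.
Joint ranges: [-2.85, 2.85], [-0.5, 2.14], [-1.23, 1.37], [0.21, 2.46], [-1.02, 4.16], [0.16, 2.05], [-2.73, 2.73]. Speed limits (rad/s): [1.89, 1.89, 2.39, 2.39, 3.01, 3.01, 3.01].

## Interface

Orientations are given as a unit quaternion [x, y, z, w].
In Python, from workcell import ctrl gives the robot as it stands. The module is installed in compiled form; this text tells all that it offers.
- The arm moves only by the shell command python3 -m creep 'ROWS' [FORCE]. ROWS is JSON, one flat list of numbers, 7 for each row, row after row: the shift along the tool's x, y, z scaled (see below), then the turn, a rotation vector about the tool's x, y, z scaled (see below), then the opening, from -1 (shut) to 1 (fully open). In form: [dx, dy, dz, rx, ry, rz, claw, dx, dy, dz, rx, ry, rz, claw, ...]. A call has 1 to 8 rows; each row is the pose to reach, as a shift and turn from the pose commanded when the call began, along the tool's axes at that moment, turning the shorter way round; what a row does not reach only later rows make up. The controller multiplies each number of a shift by 0.8 m and each number of a turn by 180 degrees. A row lasts 1/12 s, in which the tool goes at most 41.7 mm and 7.16 degrees, less where a joint would pass 70% of its speed; a pose out of reach is approached as far as the arm can. A call with a number of a shift or a turn outside -1 to 1 is refused whole. A call with a gripper value outside its range is refused whole. The fingers move at their own pace and stop on an object; FORCE is the grip in N (left out, the last holds). Time passes only in rows, so rows that repeat a pose let the fingers close. It gives the time, the measured TCP pose, the force, the opening and the grip force at its end, in the units of the state.
- ctrl.sense(): the state, without advancing time (a new reading comes with each control period).
- ctrl.capture(name): name is "scene" or "top" or "wrist"; returns (picture, depth): 480x640x3 uint8, blue, green, red; 480x640 float32, m along the optical axis (not along the pixel's ray), 0 where there is no reading.
- ctrl.camera_model(name): a dict with "camera_matrix" (3x3 intrinsics, pixels), "T" (4x4, takes a point from camera to world coordinates). Camera axes: x right, y down, z forward; pixel columns grow to the right and rows downward; lengths in m; the calibration is good to about 2 mm. A picture is of the moment at which its call begins: read the wrist's pose just before it. camera_model takes no time and is no camera call; for the wrist camera it gives the pose at the moment of the call.
- ctrl.sign_off(): hands the job in; it is judged then, once.
The state is a dict: "t": time; "joint_positions": joint angles; "joint_vel": joint speeds; "effort": joint torques, N m; "eef_pos": TCP position; "tcp_rot": TCP orientation; "contact_force": force on the tool from outside, world axes, zero at the start; "ft_torque": the same for the moment, N m; "width": finger opening in m; "grip_force": force on a finger pad.
Only numpy, scipy, OpenCV 4.12 (cv2) and the standard library are available. Lean on these libraries where they do the work, as an engineer would, in place of code of your own. Each camera call takes 0.05 s, during which the arm holds its last target. There are 200 camera calls.

## Task

A washed dosing ball is draining on the little chute beside the lidded tub, held back by the lid. With your fingertips press the tub's lever all the way down so that the linked lid opens fully and the ball rolls into the tub, then let the lever come up slowly under your fingers so that the lid eases shut without slamming, and move clear. Work only through the lever: do not touch or lift the lid or the ball, and leave the pot, jar, can and nozzle standing where they are.

Things in the scene. Friction and masses are not known exactly. Their poses are not given: they have to be found in the camera images.
- tub: square grey sheet-metal tub, 160 x 160 mm, 165 mm high, walls 4 mm, screwed to the ledge; origin at the centre of its underside, z up. The lever sticks out on its -x side, the lid is hinged along its +y top edge; on its -y side a straight open steel chute (78 mm wide, 115 mm long) slopes down at 0.2 rad into a notch 68 mm wide in the wall, 120 mm up
- lever_pad (a point): centre of the top face of the lever's pressing pad, a steel plate 44 mm (tub's x) x 55 mm (y) x 6 mm at the end of the lever. Untouched it is about 102 mm above the ledge, sloping 0.2 rad down towards the tub; fully pressed about 52 mm, so it travels 50 mm nearly straight down, to a hard stop. Pressing takes 1 to 6 N
- lever_pivot (a point): the lever's pivot (axis along the tub's y), 90 mm from the tub's centre on the -x side, 75 mm above the ledge; the pad is 120 mm farther out
- lever (a joint): lever angle in rad: 0 up (lid shut), 0.42 at the bottom stop (lid fully open). The linked lid turns 2.6 times as far; the lid's weight brings the lever back up, with no damper, so a lever let go lets the lid slam
- lid (a joint): lid angle in rad: 0 shut, 1.09 fully open. A flat aluminium plate 164 x 166 x 4 mm, 0.2 to 0.3 kg, with a lip 64 mm wide hanging 36 mm down in the chute's notch that holds the ball back; from about 0.35 rad the ball can pass. Falling faster than 2 rad/s (the lever pad rising at about 90 mm/s) counts as slamming
- lid_edge (a point): middle of the upper face of the lid's free edge, over the chute's notch, 169 mm above the ledge when shut
- ball_center (a point): centre of the white rigid plastic ball, 50 mm across, about 50 g. At the start it lies on the chute against the lid's lip, 106 mm from the tub's centre on the tub's -y side and about 153 mm above the ledge; in the tub it rests on the floor, its centre 31 mm above the ledge
- ball: the same ball; this point lies on its surface and turns with it, so use the centre point
- pot: empty terracotta pot, 96 mm across its rim, 90 mm high, loose, on the ledge beside the tub; origin under its centre
- jar: glass spice jar with a twist cap, 46 mm across, 90 mm high, loose, 115 mm or more to the side of the lever pad; origin under its centre
- coffee_can: bare aluminium coffee can, 100 mm across, 130 mm high, loose, on the tub's +y side; origin under its centre
- nozzle: black plastic spray nozzle head standing on its wide face, 60 mm across, 70 mm high, loose, on the tub's -y side in front of the chute; origin under its centre
Mind the look-alikes: they are no part of the job. Of the things that look like the ball, the largest one is meant.

How it is judged:
By the outcome, as a careful person would: the job done as asked, in the order asked, and still so for the second after the job is handed in, with the robot touching nothing.
It also fails if it takes over 45 s, if anything falls off the work surface, if the arm or the gripper's body presses on something with over 40 N, if the wrist force passes 120 N, or if a joint passes its speed limit or range.

## Working session

There is one attempt and no reset: what is moved stays moved. The work goes in short steps, Python scripts to look and compute and a shell command to move; the robot and the scene stay as the last step left them, time stands still between calls to the robot, and variables do not carry over. Pictures are saved under pics/ and viewed, at most 10 in all, crops included, and the job is handed in when it is done.

```bash
mkdir -p pics
python3 - <<'E'
from workcell import ctrl
import cv2,numpy as np
s=ctrl.sense();print(s['t'],s['eef_pos'],s['tcp_rot'],s['width'],ctrl.nose_length,s['contact_force'])
for n in['scene','top']:
    p,d=ctrl.capture(n);m=ctrl.camera_model(n);cv2.imwrite(f'pics/{n}.png',p);np.savez(f'{n}.npz',p=p,d=d,K=m['camera_matrix'],T=m['T'])
    print(n,np.round(m['T'],3).tolist())
E
```

```text
0.0 [0.21210964 0.64036087 0.21277694] [ 1.59253577e-01  9.87237506e-01 -6.32658163e-04 -6.19590856e-05] 0.09389753746023362 0.008 [-0.56384117 -0.03289396 -0.22017618]
scene [[0.766, 0.412, -0.493, 1.033], [0.643, -0.498, 0.583, -0.444], [-0.005, -0.763, -0.646, 0.663], [0.0, 0.0, 0.0, 1.0]]
top [[0.028, -0.993, 0.117, 0.474], [-1.0, -0.029, -0.01, 0.03], [0.013, -0.117, -0.993, 1.389], [0.0, 0.0, 0.0, 1.0]]
```

View pics/scene.png

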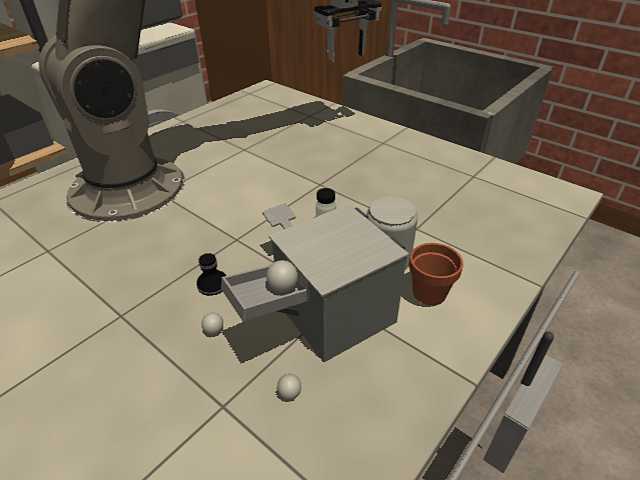

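View pics/top.png

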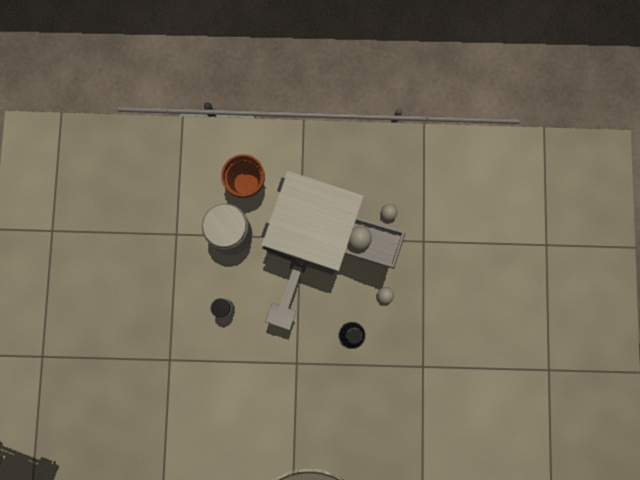

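The scene view shows the tub with the ball on its chute at (282,277), plus two smaller decoy balls at (212,324) and (289,387). In the top view the lid is at (313,220), the lever pad at (281,316), the jar at (222,308), the nozzle at (351,334) and the can at (225,227).

```bash
cat > h.py <<'E'
import numpy as np
def world(f):
    z=np.load(f);d=z['d'];K=z['K'];T=z['T'];v,u=np.indices(d.shape)
    c=np.stack([(u-K[0,2])/K[0,0]*d,(v-K[1,2])/K[1,1]*d,d],-1)
    w=c@T[:3,:3].T+T[:3,3];w[d==0]=np.nan
    return z['p'],w
E
python3 - <<'E'
from h import *
import cv2
from workcell import ctrl
p,w=world('top.npz')
def comp(lo,hi,seed,nm):
    m=((w[...,2]>lo)&(w[...,2]<hi)).astype(np.uint8)
    n,l=cv2.connectedComponents(m);k=l[seed[1],seed[0]]
    q=w[l==k] if k else w[seed[1]-2:seed[1]+3,seed[0]-2:seed[0]+3].reshape(-1,3)
    r=cv2.minAreaRect(q[:,:2].astype(np.float32)*1000);print(nm,k,len(q),np.round(r[0]),np.round(r[1]),round(r[2],1),'mean',np.round(np.nanmean(q,0),4),'maxz',q[:,2].max().round(3))
    return r,q
lid,_=comp(.160,.176,(313,220),'lid')
pad,q=comp(.085,.125,(281,316),'pad')
comp(.05,.12,(222,308),'jar');comp(.04,.1,(351,334),'nozzle');comp(.1,.16,(225,227),'can')
b=cv2.boxPoints(lid);print(b.round(0).tolist())
b=cv2.boxPoints(pad);print(b.round(0).tolist())
c=np.array(lid[0]);
u=np.array(pad[0])-c
e=(cv2.boxPoints(lid)[1:]-cv2.boxPoints(lid)[:-1])[:2];e=e/np.linalg.norm(e,axis=1)[:,None];e=np.r_[e,-e]
ex=-e[np.argmax(e@u)];print('tub x axis',ex,'yaw',np.arctan2(ex[1],ex[0]),'pred pad',c-ex*207.6)
s=ctrl.sense();R=__import__('scipy.spatial.transform',fromlist=['Rotation']).Rotation.from_quat(s['tcp_rot']).as_matrix();print(R.round(3))
E
```

```text
lid 1 6750 [672.  -5.] [217. 165.] 73.0 mean [0.6757 0.0088 0.1695] maxz 0.176
pad 42 762 [511.  65.] [ 54. 109.] 73.2 mean [0.4946 0.0694 0.0995] maxz 0.113
jar 38 364 [494. 203.] [42. 42.] 36.3 mean [0.4934 0.202  0.0854] maxz 0.097
nozzle 39 197 [442. -86.] [33. 33.] 4.4 mean [ 0.4424 -0.0859  0.0696] maxz 0.079
can 1 1730 [666. 198.] [98. 98.] 1.5 mean [0.6641 0.1964 0.1282] maxz 0.139
[[562.0, -85.0], [720.0, -133.0], [783.0, 74.0], [625.0, 123.0]]
[[451.0, 54.0], [555.0, 23.0], [571.0, 75.0], [467.0, 106.0]]
tub x axis [ 0.9564401  -0.29192856] yaw -0.29624262 pred pad [473.75436401  55.29537964]
[[-0.949  0.314 -0.   ]
 [ 0.314  0.949 -0.001]
 [-0.    -0.001 -1.   ]]
```

```bash
python3 -m creep '[-0.27,-0.28,0,0,0,0,-1,-0.27,-0.28,0,0,0,0,-1,-0.27,-0.28,0,0,0,0,-1,-0.27,-0.28,0,0,0,0,-1,-0.27,-0.28,0,0,0,0,-1,-0.27,-0.28,0,0,0,0,-1,-0.27,-0.28,0,0,0,0,-1,-0.27,-0.28,0,0,0,0,-1]' 10
```

```text
t: 0.77
eef_pos: [0.3487, 0.3554, 0.2134]
tcp_rot: [0.161, 0.987, -0.0, 0.0]
contact_force: [1.0, -0.1, 0.9]
width: 0.0441
grip_force: 0.0
```

```bash
python3 -m creep '[-0.26,-0.27,0,0,0,0,-1,-0.26,-0.27,0,0,0,0,-1,-0.26,-0.27,0,0,0,0,-1,-0.26,-0.27,0,0,0,0,-1,-0.26,-0.27,0,0,0,0,-1,-0.26,-0.27,0,0,0,0,-1,-0.26,-0.27,0,0,0,0,-1,-0.26,-0.27,0,0,0,0,-1]'
python3 -m creep '[0,0,0,0,0,0,-1,0,0,0,0,0,0,-1,0,0,0,0,0,0,-1,0,0,0,0,0,0,-1]'
```

```text
t: 1.43
eef_pos: [0.4781, 0.0836, 0.2137]
tcp_rot: [0.162, 0.987, -0.0, 0.001]
contact_force: [-0.4, 0.2, -0.8]
width: 0.0006
grip_force: 0.0
t: 1.77
eef_pos: [0.4759, 0.091, 0.2134]
tcp_rot: [0.158, 0.987, 0.0, -0.0]
contact_force: [-0.3, 0.3, 0.3]
width: 0.0006
grip_force: 0.0
```

```bash
python3 -m creep '[-0.012,-0.017,0.04,0,0,0,-1,-0.012,-0.017,0.08,0,0,0,-1,-0.012,-0.017,0.1,0,0,0,-1,-0.012,-0.017,0.11,0,0,0,-1,-0.012,-0.017,0.11,0,0,0,-1,-0.012,-0.017,0.11,0,0,0,-1]'
python3 - <<'E'
from workcell import ctrl
import cv2
a=cv2.resize(ctrl.capture('scene')[0][140:380,180:500],(640,480))
cv2.imwrite('pics/s2.png',a)
cv2.imwrite('pics/w2.png',ctrl.capture('wrist')[0])
print(ctrl.sense()['t'],ctrl.sense()['eef_pos'])
E
```

```text
t: 2.27
eef_pos: [0.4813, 0.0744, 0.126]
tcp_rot: [0.159, 0.987, -0.0, -0.0]
contact_force: [0.2, -0.1, 0.5]
width: 0.0002
grip_force: 0.0
2.3667 [0.48186033 0.07435837 0.1266285 ]
```

View pics/s2.png

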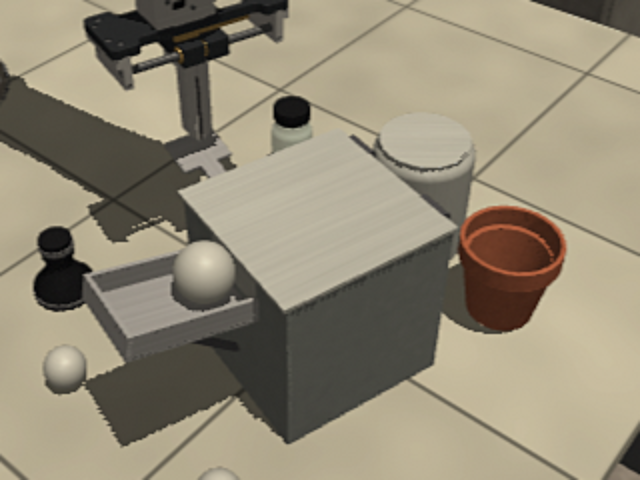

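View pics/w2.png

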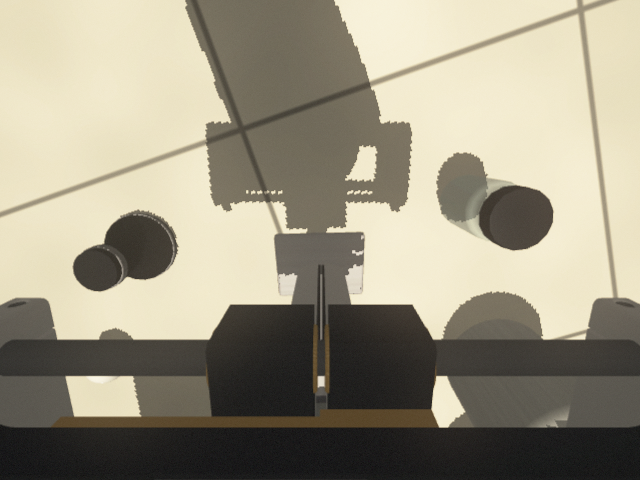

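The two views show the shut fingers just above the middle of the lever pad, with the fingertip at (321,265) in the wrist view and the pad spanning (275–364, 235–295). The ball is still on the chute and I can press now.

```bash
python3 -m creep '[0,0,0.005,0,0,0,-1,0,0,0.01,0,0,0,-1,0,0,0.015,0,0,0,-1,0,0,0.02,0,0,0,-1,0,0,0.025,0,0,0,-1,0,0,0.03,0,0,0,-1,0,0,0.035,0,0,0,-1,0,0,0.04,0,0,0,-1]'
python3 -m creep '[0,0,0.005,0,0,0,-1,0,0,0.01,0,0,0,-1,0,0,0.015,0,0,0,-1,0,0,0.02,0,0,0,-1,0,0,0.025,0,0,0,-1,0,0,0.03,0,0,0,-1,0,0,0.035,0,0,0,-1,0,0,0.038,0,0,0,-1]'
```

```text
t: 3.03
eef_pos: [0.481, 0.0738, 0.093]
tcp_rot: [0.159, 0.987, -0.0, -0.0]
contact_force: [-2.8, 1.8, 4.6]
width: 0.0006
grip_force: 2.0
t: 3.7
eef_pos: [0.4814, 0.0737, 0.0626]
tcp_rot: [0.159, 0.987, -0.0, 0.0]
contact_force: [0.5, -0.6, 1.8]
width: 0.0007
grip_force: 1.1
```

Next I creep to the stop, watching the force.

```bash
python3 -m creep '[0,0,0.001,0,0,0,-1,0,0,0.002,0,0,0,-1,0,0,0.003,0,0,0,-1,0,0,0.003,0,0,0,-1]'
python3 -m creep '[0,0,0.001,0,0,0,-1,0,0,0.002,0,0,0,-1,0,0,0.002,0,0,0,-1]'
```

```text
t: 4.03
eef_pos: [0.4815, 0.0738, 0.0612]
tcp_rot: [0.159, 0.987, 0.0, 0.0]
contact_force: [-3.7, -1.1, 16.4]
width: 0.0007
grip_force: 8.0
t: 4.28
eef_pos: [0.4817, 0.0738, 0.0604]
tcp_rot: [0.159, 0.987, 0.001, 0.0]
contact_force: [-8.7, -2.4, 38.6]
width: 0.0004
grip_force: 19.2
```

At the hard stop; back off to a lighter press and check the ball.

```bash
python3 -m creep '[0,0,-0.002,0,0,0,-1,0,0,-0.002,0,0,0,-1,0,0,-0.002,0,0,0,-1,0,0,-0.002,0,0,0,-1,0,0,-0.002,0,0,0,-1,0,0,-0.002,0,0,0,-1,0,0,-0.002,0,0,0,-1,0,0,-0.002,0,0,0,-1]'
python3 - <<'E'
from workcell import ctrl
import cv2,numpy as np
p,_=ctrl.capture('scene');cv2.imwrite('pics/s3.png',np.hstack([p[140:380,180:500],ctrl.capture('top')[0][120:360,200:520]]))
E
```

```text
t: 4.95
eef_pos: [0.4815, 0.0738, 0.0613]
tcp_rot: [0.159, 0.987, 0.0, 0.0]
contact_force: [-3.5, -2.0, 14.9]
width: 0.0005
grip_force: 7.2
```

View pics/s3.png

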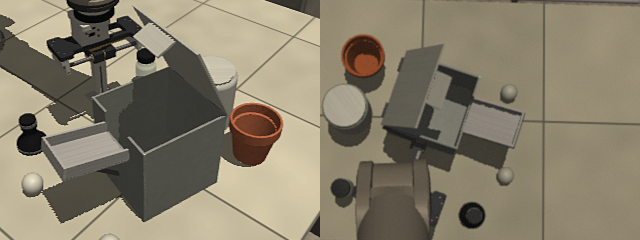

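The chute is empty and the lid is wide open, so the ball has gone into the tub. Now I ease the lever up at about 24 mm/s.

```bash
python3 -m creep '[0,0,-0.0025,0,0,0,-1,0,0,-0.005,0,0,0,-1,0,0,-0.0075,0,0,0,-1,0,0,-0.01,0,0,0,-1,0,0,-0.0125,0,0,0,-1,0,0,-0.015,0,0,0,-1,0,0,-0.0175,0,0,0,-1,0,0,-0.02,0,0,0,-1]'
python3 -m creep '[0,0,-0.0025,0,0,0,-1,0,0,-0.005,0,0,0,-1,0,0,-0.0075,0,0,0,-1,0,0,-0.01,0,0,0,-1,0,0,-0.0125,0,0,0,-1,0,0,-0.015,0,0,0,-1,0,0,-0.0175,0,0,0,-1,0,0,-0.02,0,0,0,-1]'
```

```text
t: 5.72
eef_pos: [0.4811, 0.0738, 0.0769]
tcp_rot: [0.159, 0.987, -0.0, -0.0]
contact_force: [-2.4, 0.7, 2.9]
width: 0.0008
grip_force: 1.6
t: 6.38
eef_pos: [0.4815, 0.0737, 0.093]
tcp_rot: [0.159, 0.987, 0.0, 0.0]
contact_force: [-0.0, 0.1, 3.8]
width: 0.0005
grip_force: 1.8
```

```bash
python3 -m creep '[0,0,-0.002,0,0,0,-1,0,0,-0.004,0,0,0,-1,0,0,-0.006,0,0,0,-1,0,0,-0.008,0,0,0,-1,0,0,-0.01,0,0,0,-1,0,0,-0.012,0,0,0,-1,0,0,-0.014,0,0,0,-1,0,0,-0.016,0,0,0,-1]'
python3 -m creep '[0,0,-0.002,0,0,0,-1,0,0,-0.004,0,0,0,-1,0,0,-0.006,0,0,0,-1,0,0,-0.008,0,0,0,-1,0,0,-0.01,0,0,0,-1,0,0,-0.012,0,0,0,-1,0,0,-0.014,0,0,0,-1,0,0,-0.016,0,0,0,-1]'
```

```text
t: 7.05
eef_pos: [0.4814, 0.0739, 0.1057]
tcp_rot: [0.159, 0.987, 0.0, 0.0]
contact_force: [3.8, -1.1, 3.6]
width: 0.0007
grip_force: 1.9
t: 7.72
eef_pos: [0.4808, 0.0738, 0.1182]
tcp_rot: [0.159, 0.987, -0.0, -0.0]
contact_force: [-0.5, 0.1, 0.3]
width: 0.0006
grip_force: 0.0
```

```bash
python3 -m creep '[0,0,-0.03,0,0,0,-1,0,0,-0.07,0,0,0,-1,0,0,-0.11,0,0,0,-1,0,0,-0.15,0,0,0,-1,0.04,0.04,-0.15,0,0,0,-1,0.08,0.08,-0.15,0,0,0,-1,0.12,0.12,-0.15,0,0,0,-1,0.16,0.16,-0.15,0,0,0,-1]'
python3 -m creep '[0.04,0.04,0,0,0,0,-1,0.08,0.08,0,0,0,0,-1,0.12,0.12,0,0,0,0,-1,0.16,0.16,0,0,0,0,-1,0.18,0.18,0,0,0,0,-1,0.18,0.18,0,0,0,0,-1,0.18,0.18,0,0,0,0,-1]'
python3 - <<'E'
from workcell import ctrl
import cv2,numpy as np
p,_=ctrl.capture('scene');cv2.imwrite('pics/s4.png',np.hstack([p[140:380,180:500],ctrl.capture('top')[0][120:360,200:520]]))
E
```

```text
t: 8.38
eef_pos: [0.4051, 0.224, 0.2387]
tcp_rot: [0.16, 0.987, 0.0, 0.0]
contact_force: [1.9, 0.7, 0.1]
width: 0.0004
grip_force: 0.0
t: 8.97
eef_pos: [0.3135, 0.4061, 0.2378]
tcp_rot: [0.157, 0.988, -0.0, -0.0]
contact_force: [0.1, -0.9, 0.4]
width: 0.0005
grip_force: 0.0
```

View pics/s4.png

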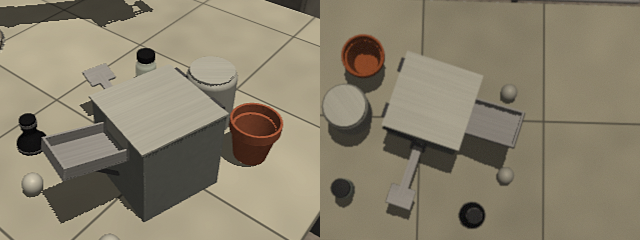

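The final view shows the lid shut, the lever pad up at (400,196), the chute empty and every other object where it was. The arm is clear.

```bash
python3 -c "
from workcell import ctrl
print(ctrl.sign_off())"
```

```text
the job is handed in; nothing more can be done
None
```

I pressed the lever to its stop and the ball left the chute as the lid opened, evidently into the tub, though no picture shows it inside; I then eased the lid shut at about 20–24 mm/s, moved the arm clear and handed the job in.

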